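Tug-check a latched slide carrier, then turn it upside down

ROBOT

A 6-joint arm with a two-finger parallel gripper is mounted at the origin on a cart in front of the work surface, level with it; the furniture and walls round the work are solid. World frame = base frame: x ahead of the robot, y to its left, z up, the work surface at z = 0. Lengths are in m, angles in rad, forces in N, time in s.
With the tool pointing down it reaches from about 0.4 to 0.825 m from the base axis. Payload 7 kg.
Tool frame: the origin (TCP) lies on the centre line of the jaws, within the pads' length; the fingertips stand 14 mm ahead of it and the grasp point (between the pads) lies 5 mm behind it; z points along the fingers, y is the line along which they close (so a half turn about z gives the same grasp; the last joint's range is limited). The gripper opens to 85 mm and grips with 20 to 120 N. Pads are 22 mm wide; open, the fingers measure 114 mm over their backs; the gripper's body (76 mm by 85 mm) begins 54 mm behind the grasp point. The pads swing forward as they close: fully open they stand 13 mm farther back than shut.
Start: joints at [-0.986, 0.359, 0.012, 0, -1.224, -0.288], TCP at [0.197, -0.645, 0.245] pointing down, gripper open.
Joint ranges: [-3.07, 3.07], [-1.43, 2.12], [-1.02, 1.25], [-3.03, 1.67], [-3.05, -0], [-3.03, 3.03]. Speed limits (rad/s): [2.39, 2.39, 3.01, 3.14, 3.14, 3.14].

INTERFACE

Orientations are given as a rotation vector (axis times angle).
In Python, from rig import sense, camera, finish_job gives the robot as it stands.
- The arm moves only by the tool drive_tool, never from a script. Its arguments are lists of equal length, an entry for each row: "grip": the finger opening in m, from 0 to 0.0854; "offset": the shift along the world's x, y, z in m, a list of three; "dr": the turn, a rotation vector about the world's x, y, z in rad, a list of three. A call has 1 to 10 rows; each row shifts and turns the commanded pose from where the row before left it; what a row does not reach is not made up. A row lasts 1/8 s, in which the tool goes at most 62.5 mm and 10.7 degrees, less where a joint would pass 70% of its speed; a pose out of reach is approached as far as the arm can. A call is refused whole if a number of a shift passes 0.0625 or a number of a turn 0.188, either way. A call with a gripper value outside its range is refused whole. The fingers move at their own pace and stop on an object; "force" is the grip in N (left out, the last holds). Time passes only in rows, so rows that do not move let the fingers close. It gives the time, the measured TCP pose, the force, the opening and the grip force at its end, in the units of the state.
- sense(): the state, without advancing time (a new reading comes with each control period).
- camera(name): name is "scene" or "side" or "wrist"; returns a dict with "frame" (420x560x3 uint8, red, green, blue), "K" (3x3 intrinsics, pixels), "xyz" and "rotation" of the camera in the world; the wrist camera has in their place "mount" (4x4, takes a point from camera to tool coordinates, whose origin is the TCP and whose axes are the flange's). Camera axes: x right, y down, z forward; pixel columns grow to the right and rows downward; lengths in m; the calibration is good to about 2 mm. A picture is of the moment at which its call begins: read the wrist's pose just before it. There is no depth.
- finish_job(): hands the job in; it is judged then, once.
The state is a dict: "t": time; "q": joint angles; "joint_vel": joint speeds; "tau": joint torques, N m; "tool_pos": TCP position; "tool_rot": TCP orientation; "wrist_force": force on the tool from outside, world axes, zero at the start; "ft_torque": the same for the moment, N m; "width": finger opening in m; "gripper_force": force on a finger pad.
Only numpy, scipy, OpenCV 4.12 (cv2) and the standard library are available. Lean on these libraries where they do the work, as an engineer would, in place of code of your own. Each camera call takes 0.05 s, during which the arm holds its last target. There are 200 camera calls.

TASK

The slide carrier in the turnover stand (the green box under the yellow bail) is to dry face down. First check that its latch holds: take the yellow bail and tug it straight up until you feel the carrier come up a few millimetres against the latch, then let it settle back. Then turn the cradle over smoothly by its crank, over the top and all the way to the stop, so that the carrier is upside down; let go, and leave the other green box on the bench alone.

Things in the scene. Friction and masses are not known exactly. Their poses are not given: they have to be found in the camera images.
- bail_grip (a point): Centre of the yellow bail over the strapped green slide box: a level round bar 12 mm thick, 72 mm long, parallel to the stand's axle, on two thin posts 60 mm apart. It is 56 mm from the axle line, above it at cradle angle 0, with 32 mm of clear space from the bar's centre down to the straps on the box. Site y: along the bar; z: from axle to bar.
- crank_grip (a point): Centre of the black crank handle beyond the stand's right-hand end: a freely spinning sleeve 16 mm thick, 54 mm long, parallel to the axle. It turns with the cradle on a circle of 55 mm radius. Site y: along the axle, towards the carrier (crank arm 30 mm, carrier's middle 118 mm that way); x: from the handle to the axle line, 55 mm away.
- turnover (a joint): Angle of the cradle about its level axle, 110 mm above the bench, rad. 0: carrier upright, handle level with the axle on the robot's side; pi/2: handle straight above the axle; pi: stop, handle level on the far side, carrier upside down. Starts at 0 to 0.12; stays where left (friction 0.12 N m, some 2 N at the handle). The stand's uprights are 128 mm high.
- carrier (a joint): How far the carrier is pulled up out of the cradle, m: 0 seated, 0.006 the end of its play under the red latch clips. The latch is sprung: the carrier starts to rise at about 6 N, is 3 mm up at about 8 N and at the stop at about 11 N; let go, it drops back to 0. A tug counts from 2 mm up.
- spare_centre (a point): Centre of the other, loose green slide box on the bench (89 x 98 x 36 mm), with no bail. Not to be moved.

How it is judged:
On the way, in this order (a step that is already met when the one before it is completed fails the run):
1. the carrier is tugged up at least 2 mm against its latch while the cradle is still upright (within 0.35 rad) (value of joint carrier above 0.002 m and value of joint turnover below 0.35 rad), for 0.1 s.
2. the carrier has settled back on its seat with the cradle still upright (value of joint carrier below 0.001 m and value of joint turnover below 0.35 rad), for 0.1 s.
3. the cradle is turned over (value of joint turnover above 2.94 rad), for 0.2 s.
At the end, for the whole second after the job is handed in: The cradle has been turned over to within 0.2 rad (11 degrees) of its stop and is at rest, the carrier upside down and seated (less than 2 mm out), and the loose green box is within 15 mm of where it stood (value of joint turnover above 2.94 rad and value of joint carrier below 0.002 m and velocity of joint turnover between -0.1 and 0.1 rad/s and distance of spare_centre from where it was at the start of the episode below 0.015 m); the robot touches nothing.
It fails at once if the loose green box is moved more than 15 mm (distance of spare_centre from where it was at the start of the episode above 0.015 m).
It fails at once if the cradle is whirled round faster than 6 rad/s (velocity of joint turnover above 6 rad/s).
It also fails if it takes over 45 s, if anything falls off the work surface, if the arm or the gripper's body presses on something with over 40 N, if the wrist force passes 120 N, or if a joint passes its speed limit or range.

## Working session

There is one attempt and no reset: what is moved stays moved. The work goes in short steps, Python scripts to look and compute and a tool call to move; the robot and the scene stay as the last step left them, time stands still between calls to the robot, and variables do not carry over. Pictures are saved under pics/ and viewed, at most 10 in all, crops included, and the job is handed in when it is done.

Besides the shell and the picture viewer there is one more tool, called after "Request:" as a command line: name --argument value ..., lists and objects as JSON in quotes. drive_tool: Moves the arm, as the interface text tells. Its arguments: {"type":"object","properties":{"grip":{"type":"array"},"offset":{"type":"array"},"dr":{"type":"array"},"force":{"type":"number"}},"required":["grip","offset","dr"]}

```bash
mkdir -p pics
cat > h.py <<'E'
import numpy as np, cv2
from rig import sense, camera, finish_job
from scipy.spatial.transform import Rotation as R
def save(c,n): cv2.imwrite('pics/'+n, c['frame'][:,:,::-1])
def ray(c,u,v):
    d=np.linalg.inv(c['K'])@np.array([u,v,1.]); return np.array(c['xyz']),np.array(c['rotation'])@d
def plane(c,u,v,z):
    o,d=ray(c,u,v); return o+d*(z-o[2])/d[2]
def cross(a,b):
    (o1,d1),(o2,d2)=a,b; A=np.stack([d1,-d2],1); s=np.linalg.lstsq(A,o2-o1,rcond=None)[0]
    p,q=o1+s[0]*d1,o2+s[1]*d2; return (p+q)/2,np.linalg.norm(p-q)
def proj(c,p):
    x=np.array(c['rotation']).T@(np.array(p)-c['xyz']); y=c['K']@x; return y[:2]/y[2]
E
python3 - <<'E'
from h import *
a=camera('scene');b=camera('side')
save(a,'a.png');save(b,'b.png')
for c in(a,b):print(c['K'].tolist() if 0 else c['K'],c['xyz'],c['rotation'])
print(sense())
E
```

```text
[[505.64026964   0.         275.28651239]
 [  0.         505.64026964 209.23453558]
 [  0.           0.           1.        ]] [-0.21284994 -0.02061808  0.59200615] [-1.27069609  2.0065344  -1.1124933 ]
[[529.93997921   0.         283.83518813]
 [  0.         529.93997921 205.99764066]
 [  0.           0.           1.        ]] [0.22414436 0.5419679  0.53880996] [-0.31385542  2.50053878 -1.64861402]
{'t': 0.1, 'q': array([-9.85878966e-01,  3.59359805e-01,  1.11592737e-02, -2.98835488e-04,
       -1.22413848e+00, -2.88090862e-01]), 'joint_vel': array([-0.00108008, -0.0013161 ,  0.00238101,  0.00068755,  0.00099991,
       -0.00139684]), 'tau': array([-1.15036797e-03, -5.84764767e+01,  2.94110459e+01,  6.95457727e+00,
       -3.15485362e-03,  6.04595893e-07]), 'tool_pos': array([ 0.19727222, -0.64509433,  0.24443414]), 'tool_rot': array([ 4.64327230e-01, -3.10668651e+00, -2.38232909e-03]), 'wrist_force': array([-0.46420879,  0.43876549,  0.28009461]), 'ft_torque': array([-0.01335022,  0.06893569, -0.02055439]), 'gripper_force': 0.0, 'width': 0.0852151903044444}
```

View pics/a.png

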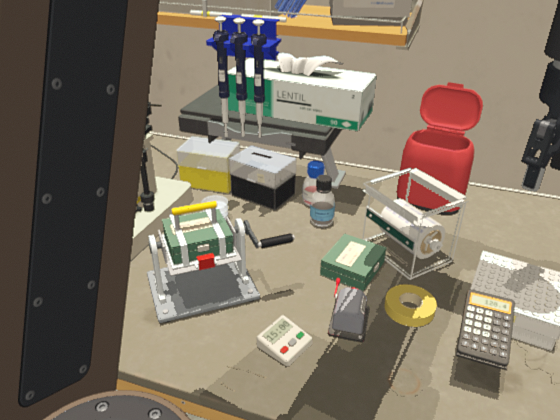

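View pics/b.png

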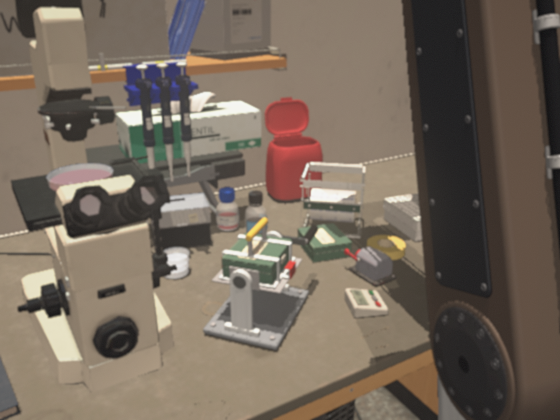

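The scene view shows the bail at about (195,209), the stand's base around (203,285), the crank handle at about (262–292, 240) and the spare box at about (353,260). In the side view the bail is at about (257,230), and the handle is hidden behind the carrier.

```bash
sed -i "s/np.array(c\['rotation'\])/R.from_rotvec(c['rotation']).as_matrix()/g" h.py
python3 - <<'E'
from h import *
from itertools import product
a=camera('scene');b=camera('side')
def bar(c,roi,lo,hi):
    x0,y0,x1,y1=roi; h=cv2.cvtColor(c['frame'],cv2.COLOR_RGB2HSV)[y0:y1,x0:x1]
    m=cv2.inRange(h,lo,hi); n,l,s,_=cv2.connectedComponentsWithStats(m); k=1+s[1:,4].argmax()
    pts=np.argwhere(l==k)[:,::-1].astype(float)+[x0,y0]
    mu=pts.mean(0); w,V=np.linalg.eigh(np.cov((pts-mu).T)); d=V[:,1]; t=(pts-mu)@d
    d=d*np.sign(d[0]); t=(pts-mu)@d
    print(len(pts),mu,mu+t.min()*d,mu+t.max()*d,'thick',4*w[0]**.5); return mu,mu+t.min()*d,mu+t.max()*d
Y=((20,120,110),(35,255,255)); 
ya=bar(a,(160,195,230,222),*Y); yb=bar(b,(240,210,280,250),*Y)
p,e=cross(ray(a,*ya[0]),ray(b,*yb[0])); print('bail',p,e)
P=[plane(a,*u,p[2]) for u in ya[1:]]; d=P[1]-P[0]; print(P,np.linalg.norm(d),'yaw of bar',np.degrees(np.arctan2(d[1],d[0])))
P=[plane(b,*u,p[2]) for u in yb[1:]]; d=P[1]-P[0]; print(P,np.linalg.norm(d),np.degrees(np.arctan2(d[1],d[0])))
ka=bar(a,(258,228,300,255),(0,0,0),(180,255,50))
P=[plane(a,*u,.112) for u in ka]; print('crank',P,np.linalg.norm(P[2]-P[1]))
big=cv2.resize(a['frame'][190:320,140:320],None,fx=4.4,fy=4.4,interpolation=cv2.INTER_CUBIC); cv2.imwrite('pics/c.png',big[:,:,::-1])
E
```

```text
328 [192.9054878  207.56707317] [171.42568129 211.39108731] [216.07861724 203.44159958] thick 8.48177967844342
128 [256.0234375 227.421875 ] [246.04993893 238.11377463] [264.89960382 217.90634956] thick 6.037377345872205
bail [ 0.4531848  -0.19588193  0.16936889] 0.00039134707645848056
[array([ 0.4561584 , -0.16206275,  0.16936889]), array([ 0.44915532, -0.23306514,  0.16936889])] 0.07134692366849929 yaw of bar -95.63295225877535
[array([ 0.45717875, -0.1556657 ,  0.16936889]), array([ 0.44970734, -0.23546331,  0.16936889])] 0.08014661537413313 -95.34898411568976
116 [276.18103448 242.50862069] [261.69200678 245.51628127] [292.04475442 239.21559882] thick 4.379578176519071
crank [array([ 0.38392446, -0.30869878,  0.112     ]), array([ 0.38637182, -0.28416382,  0.112     ]), array([ 0.38119509, -0.33606092,  0.112     ])] 0.05215464418320548
```

View pics/c.png

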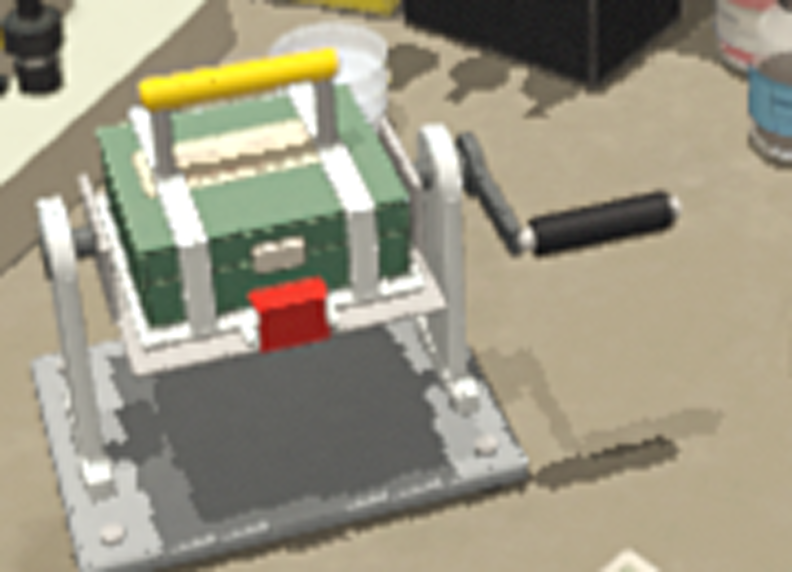

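The crop shows the bail bar running from crop (150,92) to (335,62) and the handle centred at crop (603,222). The measured crank point is within 2 mm of the one predicted from the bail and the given geometry. Next I move above the bail.

Request:
drive_tool --grip '[0.085, 0.085, 0.085, 0.085, 0.085, 0.085, 0.085, 0.085, 0.085, 0.085]' --offset '[[0.0256, 0.045, 0.001], [0.0256, 0.045, 0.001], [0.0256, 0.045, 0.001], [0.0256, 0.045, 0.001], [0.0256, 0.045, 0.001], [0.0256, 0.045, 0.001], [0.0256, 0.045, 0.001], [0.0256, 0.045, 0.001], [0.0256, 0.045, 0], [0.0256, 0.044, 0]]' --dr '[[0, 0, 0.118], [0, 0, 0.118], [0, 0, 0.118], [0, 0, 0.118], [0, 0, 0.118], [0, 0, 0.118], [0, 0, 0.118], [0, 0, 0.118], [0, 0, 0.118], [0, 0, 0.118]]' --force 40

```text
t: 1.45
tool_pos: [0.4539, -0.1948, 0.2535]
tool_rot: [-2.119, 2.319, -0.001]
wrist_force: [0.6, 0.8, -0.6]
width: 0.0849
gripper_force: 0.0
```

Run:
```python
from h import *
s=sense(); c=camera('wrist'); save(c,'w1.png')
M=np.array(c['mount']); T=np.eye(4); T[:3,:3]=R.from_rotvec(s['tool_rot']).as_matrix(); T[:3,3]=s['tool_pos']; W=T@M
c['xyz']=W[:3,3]; c['rotation']=R.from_matrix(W[:3,:3]).as_rotvec()
h=cv2.cvtColor(c['frame'],cv2.COLOR_RGB2HSV); m=cv2.inRange(h,(20,120,110),(35,255,255))
n,l,st,_=cv2.connectedComponentsWithStats(m); k=1+st[1:,4].argmax(); print(st[k])
r=cv2.minAreaRect(np.argwhere(l==k)[:,::-1].astype(np.float32)); box=cv2.boxPoints(r); print(r)
print('tool',s['tool_pos'],'cam',c['xyz'])
for z in(.166,.169):
  P=np.array([plane(c,*u,z) for u in box]); print(z,P.mean(0),P.round(4).tolist())
```

```text
[ 265  161   19  106 1860]
((274.0, 213.5), (105.0, 18.0), 90.0)
tool [ 0.45390791 -0.194822    0.2535059 ] cam [ 0.44822403 -0.26622747  0.38408889]
0.166 [ 0.4557036  -0.19824709  0.166     ] [[0.4581, -0.2358, 0.166], [0.4465, -0.2348, 0.166], [0.4527, -0.1606, 0.166], [0.4655, -0.1618, 0.166]]
0.169 [ 0.45560071 -0.19918222  0.169     ] [[0.458, -0.2363, 0.169], [0.4465, -0.2352, 0.169], [0.4527, -0.1621, 0.169], [0.4652, -0.1632, 0.169]]
```

View pics/w1.png

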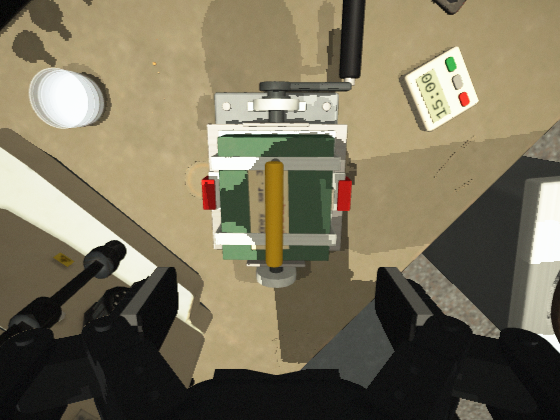

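The wrist view shows the bail at columns 265–284, rows 161–267, aligned with the tool. Its position is (0.4555, -0.198), and the 74 mm length fits. I'll descend, then close.

Request:
drive_tool --grip '[0.085, 0.07, 0.05, 0.05, 0.03, 0, 0, 0, 0, 0]' --offset '[[0.0015, -0.003, -0.03], [0, 0, -0.03], [0, 0, -0.02], [0, 0, -0.01], [0, 0, 0], [0, 0, 0], [0, 0, 0], [0, 0, 0], [0, 0, 0], [0, 0, 0]]' --dr '[[0, 0, 0], [0, 0, 0], [0, 0, 0], [0, 0, 0], [0, 0, 0], [0, 0, 0], [0, 0, 0], [0, 0, 0], [0, 0, 0], [0, 0, 0]]' --force 40

```text
t: 2.75
tool_pos: [0.4554, -0.1996, 0.1642]
tool_rot: [-2.114, 2.322, -0.002]
wrist_force: [-0.1, 1.1, 6.1]
width: 0.0108
gripper_force: 39.2
```

Request:
drive_tool --grip '[0, 0, 0, 0, 0]' --offset '[[0, 0, 0.001], [0, 0, 0.001], [0, 0, 0.001], [0, 0, 0], [0, 0, 0]]' --dr '[[0, 0, 0], [0, 0, 0], [0, 0, 0], [0, 0, 0], [0, 0, 0]]'

```text
t: 3.38
tool_pos: [0.4548, -0.1995, 0.1661]
tool_rot: [2.114, -2.323, -0.0]
wrist_force: [2.5, -3.3, -6.2]
width: 0.0105
gripper_force: 38.9
```

Request:
drive_tool --grip '[0, 0, 0, 0, 0]' --offset '[[0, 0, 0.001], [0, 0, 0.001], [0, 0, 0.001], [0, 0, 0], [0, 0, 0]]' --dr '[[0, 0, 0], [0, 0, 0], [0, 0, 0], [0, 0, 0], [0, 0, 0]]'

```text
t: 4.0
tool_pos: [0.4547, -0.1995, 0.1692]
tool_rot: [2.114, -2.323, -0.0]
wrist_force: [2.5, -4.0, -9.4]
width: 0.0106
gripper_force: 38.9
```

Request:
drive_tool --grip '[0, 0, 0, 0]' --offset '[[0, 0, 0.001], [0, 0, 0], [0, 0, 0], [0, 0, 0]]' --dr '[[0, 0, 0], [0, 0, 0], [0, 0, 0], [0, 0, 0]]'

```text
t: 4.5
tool_pos: [0.4547, -0.1995, 0.1702]
tool_rot: [2.114, -2.323, -0.001]
wrist_force: [2.4, -3.6, -10.5]
width: 0.0103
gripper_force: 38.9
```

Request:
drive_tool --grip '[0, 0, 0, 0, 0, 0, 0]' --offset '[[0, 0, -0.001], [0, 0, -0.001], [0, 0, -0.001], [0, 0, -0.001], [0, 0, -0.001], [0, 0, -0.001], [0, 0, 0]]' --dr '[[0, 0, 0], [0, 0, 0], [0, 0, 0], [0, 0, 0], [0, 0, 0], [0, 0, 0], [0, 0, 0]]'

```text
t: 5.38
tool_pos: [0.4547, -0.1995, 0.1644]
tool_rot: [2.115, -2.323, -0.0]
wrist_force: [-2.1, -2.4, -4.8]
width: 0.0106
gripper_force: 39.4
```

The force rose to 10.5 N with about 4–5 mm of travel, then dropped as the carrier reseated. Release and rise.

Request:
drive_tool --grip '[0, 0.04, 0.085, 0.085, 0.085, 0.085, 0.085, 0.085, 0.085, 0.085]' --offset '[[0, 0, -0.001], [0, 0, 0], [0, 0, 0], [0, 0, 0.01], [0, 0, 0.03], [0, 0, 0.045], [-0.02, -0.03, 0], [-0.025, -0.04, 0], [-0.025, -0.04, 0], [0, 0, 0]]' --dr '[[0, 0, 0], [0, 0, 0], [0, 0, 0], [0, 0, 0], [0, 0, 0], [0, 0, 0], [0, 0, 0], [0, 0, 0], [0, 0, 0], [0, 0, 0]]'

```text
t: 6.62
tool_pos: [0.3836, -0.3113, 0.2491]
tool_rot: [-2.111, 2.327, -0.001]
wrist_force: [0.0, 1.4, 0.4]
width: 0.085
gripper_force: 0.0
```

Run:
```python
from h import *
s=sense(); c=camera('wrist'); save(c,'w2.png')
M=np.array(c['mount']); T=np.eye(4); T[:3,:3]=R.from_rotvec(s['tool_rot']).as_matrix(); T[:3,3]=s['tool_pos']; W=T@M
c['xyz']=W[:3,3]; c['rotation']=R.from_matrix(W[:3,:3]).as_rotvec()
h=cv2.cvtColor(c['frame'],cv2.COLOR_RGB2HSV); m=cv2.inRange(h,(0,0,0),(180,255,50)); m[300:]=0
n,l,st,_=cv2.connectedComponentsWithStats(m)
print('tool',s['tool_pos'],s['tool_rot'])
for k in range(1,n):
  if st[k,4]<300: continue
  r=cv2.minAreaRect(np.argwhere(l==k)[:,::-1].astype(np.float32)); P=np.array([plane(c,*u,.113) for u in cv2.boxPoints(r)])
  print(st[k],r,P.mean(0),P.round(4).tolist())
a=camera('scene');save(a,'a2.png')
```

```text
tool [ 0.38359192 -0.31131412  0.24907516] [-2.11059040e+00  2.32670732e+00 -1.21214736e-03]
[   0   56   34   70 1237] ((16.5, 90.5), (69.0, 33.0), 90.0) [ 0.56893956 -0.41527633  0.113     ] [[0.5732, -0.4401, 0.113], [0.5494, -0.4378, 0.113], [0.564, -0.3904, 0.113], [0.5892, -0.3928, 0.113]]
[ 191  169   90   77 1946] ((251.07107543945312, 221.30160522460938), (60.419151306152344, 111.28685760498047), 46.273033142089844) [ 0.40761135 -0.29543662  0.113     ] [[0.4598, -0.2872, 0.113], [0.3855, -0.3452, 0.113], [0.355, -0.3063, 0.113], [0.4301, -0.2431, 0.113]]
[ 406  213  154   87 4011] ((481.565185546875, 256.1748352050781), (64.12447357177734, 157.25035095214844), 68.0968246459961) [ 0.21441436 -0.24491027  0.113     ] [[0.2858, -0.2538, 0.113], [0.1675, -0.2944, 0.113], [0.1404, -0.2388, 0.113], [0.2639, -0.1927, 0.113]]
[ 146  267  113   33 1620] ((202.0, 283.0), (32.0, 112.0), 90.0) [ 0.45643558 -0.24400417  0.113     ] [[0.5023, -0.2643, 0.113], [0.4056, -0.2548, 0.113], [0.4091, -0.2236, 0.113], [0.5088, -0.2333, 0.113]]
[375 267  32  33 653] ((390.5, 283.0), (32.0, 31.0), 90.0) [ 0.2911089  -0.22785857  0.113     ] [[0.3045, -0.2449, 0.113], [0.2777, -0.2423, 0.113], [0.2773, -0.2107, 0.113], [0.3049, -0.2134, 0.113]]
```

View pics/w2.png

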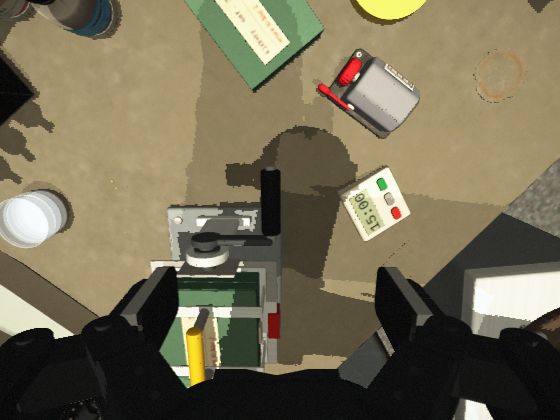

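The handle sleeve spans columns 261–280 and rows 169–235, centred at about (270.5, 202). The spare box is at the top, around (255,40), well away from it.

Run:
```python
from h import *
s=sense(); c=camera('wrist')
M=np.array(c['mount']); T=np.eye(4); T[:3,:3]=R.from_rotvec(s['tool_rot']).as_matrix(); T[:3,3]=s['tool_pos']; W=T@M
c['xyz']=W[:3,3]; c['rotation']=R.from_matrix(W[:3,:3]).as_rotvec()
for z in(.11,.114):
  print(z,[plane(c,*u,z).round(4) for u in((270.5,202),(270.5,169),(270.5,235),(206,240))])
print('near spare corner',plane(c,252,88,.036),'y axis',T[:3,1])
```

```text
0.11 [array([ 0.3902, -0.3096,  0.11  ]), array([ 0.3875, -0.3369,  0.11  ]), array([ 0.3931, -0.2806,  0.11  ]), array([ 0.4485, -0.2814,  0.11  ])]
0.114 [array([ 0.3901, -0.3107,  0.114 ]), array([ 0.3874, -0.3376,  0.114 ]), array([ 0.3929, -0.2821,  0.114 ]), array([ 0.4475, -0.2828,  0.114 ])]
near spare corner [ 0.39975806 -0.4043153   0.036     ] y axis [-9.95445851e-01  9.53243394e-02 -9.09589162e-04]
```

Request:
drive_tool --grip '[0.06, 0.05, 0.05, 0.05, 0.05, 0, 0, 0, 0, 0]' --offset '[[0.0065, 0, -0.04], [0, 0, -0.045], [0, 0, -0.04], [0, 0, -0.018], [0, 0, 0], [0, 0, 0], [0, 0, 0], [0, 0, 0], [0, 0, 0], [0, 0, 0]]' --dr '[[0, 0, 0], [0, 0, 0], [0, 0, 0], [0, 0, 0], [0, 0, 0], [0, 0, 0], [0, 0, 0], [0, 0, 0], [0, 0, 0], [0, 0, 0]]' --force 40

```text
t: 8.02
tool_pos: [0.3891, -0.3091, 0.1056]
tool_rot: [2.113, -2.323, -0.005]
wrist_force: [-6.9, 0.4, 0.5]
width: 0.0146
gripper_force: 38.9
```

Request:
drive_tool --grip '[0, 0, 0, 0, 0, 0, 0, 0, 0, 0]' --offset '[[0.0008, -0.0001, 0.0095], [0.0025, -0.0002, 0.0093], [0.004, -0.0004, 0.0087], [0.0055, -0.0005, 0.0079], [0.0067, -0.0007, 0.0068], [0.0078, -0.0008, 0.0055], [0.0087, -0.0008, 0.004], [0.0092, -0.0009, 0.0025], [0.0095, -0.0009, 0.0008], [0, 0, 0]]' --dr '[[0, 0, 0], [0, 0, 0], [0, 0, 0], [0, 0, 0], [0, 0, 0], [0, 0, 0], [0, 0, 0], [0, 0, 0], [0, 0, 0], [0, 0, 0]]'

```text
t: 9.28
tool_pos: [0.4474, -0.3145, 0.1598]
tool_rot: [-2.114, 2.322, -0.001]
wrist_force: [2.1, 4.7, -4.3]
width: 0.0146
gripper_force: 39.2
```

Request:
drive_tool --grip '[0, 0, 0, 0, 0, 0, 0, 0, 0, 0]' --offset '[[0.0095, -0.0009, -0.0008], [0.0092, -0.0009, -0.0025], [0.0087, -0.0008, -0.004], [0.0078, -0.0008, -0.0055], [0.0067, -0.0007, -0.0068], [0.0055, -0.0005, -0.0079], [0.004, -0.0004, -0.0087], [0.0025, -0.0002, -0.0093], [0.0008, -0.0001, -0.0095], [0, 0, 0]]' --dr '[[0, 0, 0], [0, 0, 0], [0, 0, 0], [0, 0, 0], [0, 0, 0], [0, 0, 0], [0, 0, 0], [0, 0, 0], [0, 0, 0], [0, 0, 0]]'

```text
t: 10.52
tool_pos: [0.4987, -0.3192, 0.1047]
tool_rot: [2.113, -2.322, -0.006]
wrist_force: [-6.6, 7.5, 1.1]
width: 0.0147
gripper_force: 39.9
```

Request:
drive_tool --grip '[0, 0, 0, 0]' --offset '[[0, 0, -0.002], [0, 0, -0.001], [0, 0, 0], [0, 0, 0]]' --dr '[[0, 0, 0], [0, 0, 0], [0, 0, 0], [0, 0, 0]]'

```text
t: 11.02
tool_pos: [0.499, -0.3193, 0.1039]
tool_rot: [2.114, -2.322, -0.004]
wrist_force: [-12.4, 13.1, 18.4]
width: 0.0147
gripper_force: 41.6
```

18 N of resistance shows the cradle is on its stop. Ease off, release and rise.

Request:
drive_tool --grip '[0, 0.02, 0.05, 0.05, 0.05, 0.05, 0.05, 0.05, 0.05, 0.05]' --offset '[[0, 0, 0.002], [0, 0, 0], [0, 0, 0], [0, 0, 0], [0, 0, 0.01], [0, 0, 0.03], [0, 0, 0.04], [0, 0, 0.04], [0, 0, 0.02], [0, 0, 0]]' --dr '[[0, 0, 0], [0, 0, 0], [0, 0, 0], [0, 0, 0], [0, 0, 0], [0, 0, 0], [0, 0, 0], [0, 0, 0], [0, 0, 0], [0, 0, 0]]'

```text
t: 12.28
tool_pos: [0.5019, -0.3206, 0.2471]
tool_rot: [-2.113, 2.321, -0.007]
wrist_force: [-0.4, 0.3, -1.2]
width: 0.05
gripper_force: 0.0
```

Run:
```python
from h import *
a=camera('scene')
big=cv2.resize(a['frame'][130:330,130:400],None,fx=2.9,fy=2.9,interpolation=cv2.INTER_CUBIC); cv2.imwrite('pics/d.png',big[:,:,::-1])
s=sense();print(s['tool_pos'],s['wrist_force'],s['joint_vel'].round(3))
```

```text
[ 0.50118028 -0.32020269  0.24539348] [ 0.26778017  0.18334172 -0.90529937] [ 0.002  0.022 -0.03  -0.008  0.008  0.002]
```

View pics/d.png

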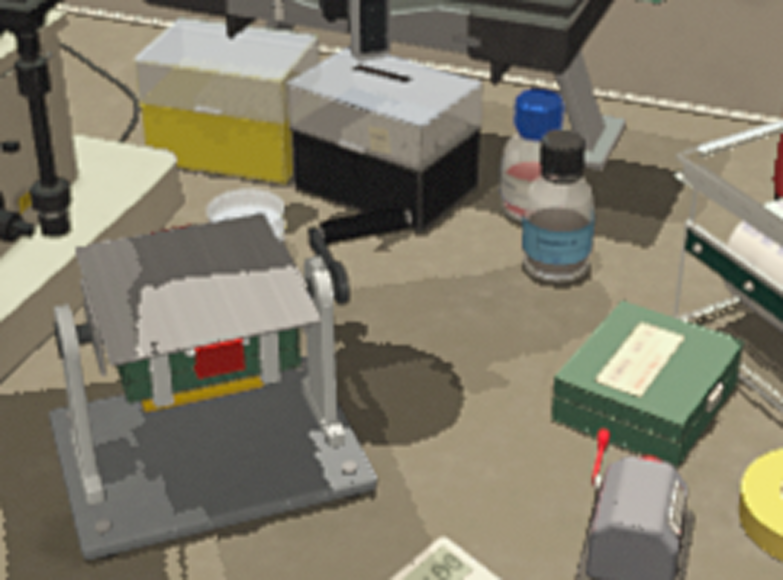

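The cradle is upside down, with the bail below at crop (200,395) and the handle level on the far side at (365,222). The spare box is untouched and the gripper is clear.

```bash
python3 -c "
from rig import finish_job; print(finish_job())"
```

```text
the job is handed in; nothing more can be done
None
```

The job is handed in: I tugged the carrier up about 4–5 mm against its latch and let it settle back, then turned the cradle over to its stop and let go. The other green box was not touched; `finish_job()` returned no verdict.

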